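# Run the clay balls out of the washing basin past the sorting card

### The job

Run the three clay balls out of the tilting basin into the empty cardboard box that stands under one half of its lip. Use the wide sorting card: hold it upright and slantwise (some 25 degrees, its gap-side end nearer the lip) across the basin's mouth so that it blocks most of it and leaves only a narrow gap on the box's side, press it down so that the basin tips, and keep it there until all three balls are in the box. Then lift the card away, so that the basin swings back, and leave the card standing upright on its foot on the table.

Things in the scene. Friction and masses are not known exactly. Their poses are not given: they have to be found in the camera images.
- card: Wide sorting card: plywood plate 125 mm wide (its y), 10 mm thick (its x), on a straight foot bar 125 long, 20 thick, 18 tall; 100 mm tall in all, 160 g. Origin: centre of the foot's underside, z up. It starts standing on the table left or right of the basin; both faces alike. Grip the plate near its top, across its thickness. The like card only 65 mm wide is not used.
- basin (a joint): Tilt of the basin, rad. 0 = at rest on its stop, floor level; grows as the lip goes down, to an end stop at 0.45. A light spring swings it back to 0 when let go; 2 to 4 N down on the floor near the lip tips it. The balls begin to roll at about 0.02, so the card must be in place from the start; at 0.35 to 0.4 they all run along the slanted card and out.
- lip (a point): Middle of the straight open lip of the plastic basin, on its floor's upper face, 115 mm above the table at rest. x out over the lip, y along it, z off the floor; moves with the basin. Flat floor, 180 mm wide between side walls 42 mm high, tilt axis 130 mm behind. Good card place: middle 35 mm behind the lip and 20 mm off-centre away from the box, slanted 0.42 rad (0.3 to 0.55), gap-side end nearer the lip.
- box: Empty open cardboard box, 130 mm (its x) by 92 mm (its y), 38 mm tall, walls 3 mm; origin at the centre of its underside. It stands on the table under and in front of the left or right half of the lip, its middle 50 mm to one side of the lip's middle, its x along the lip's x. Under the other half stands a round dish of sherds, which is to get no balls.
- ball0_center (a point): Centre of a fired clay ball, 26 mm across, 18 g, lying on the rear half of the basin's floor; rolls easily.
- ball1_center (a point): Centre of the second, like ball.
- ball2_center (a point): Centre of the third, like ball.
Things that resemble listed ones, but are neither listed nor needed, are in the scene too. What is shaped like the part that bears ball2_center but blue or turquoise is not meant.

How it is judged:
By the outcome, as a careful person would: the job done as asked, in the order asked, and still so for the second after the job is handed in, with the robot touching nothing.
It also fails if it takes over 54 s, if anything falls off the work surface, if the arm or the gripper's body presses on something with over 40 N, if the wrist force passes 120 N, or if a joint passes its speed limit or range.

### The arm

A 7-joint arm with a two-finger parallel gripper is mounted at the origin on the work surface. World frame = base frame: x ahead of the robot, y to its left, z up, the work surface at z = 0. Lengths are in m, angles in rad, forces in N, time in s.
With the tool pointing down it reaches from about 0.4 to 0.85 m from the base axis. Payload 4.5 kg.
Tool frame: the origin (TCP) lies at the centre of the arm's flange, where the gripper is bolted on; the fingertips stand r.tcp_to_tips ahead of it and the grasp point (between the pads) lies 147 mm ahead of it (r.tcp_to_tips is the distance from the TCP to the fingertips, in m); x points along the fingers, y is the direction in which the jaws open and shut, and the axes are right-handed (so a half turn about x gives the same grasp; the last joint's range is limited). The gripper opens to 88 mm and grips with 3 to 60 N. Pads are 18 mm wide; open, the fingers measure 123 mm over their backs; the gripper's body (75 mm by 187 mm) begins 45 mm behind the grasp point.
Start: joints at [1.135, 0.689, -0.195, 1.565, 0.157, 0.902, -0.215], TCP at [0.283, -0.557, 0.405] pointing down, gripper open.
Joint ranges: [-3.01, 3.01], [-0.46, 2.08], [-1.47, 1.51], [0.13, 2.56], [-1, 4.14], [0.04, 2.09], [-2.66, 2.66]. Speed limits (rad/s): [2.57, 2.57, 3.14, 3.14, 3.14, 3.14, 3.14].

### API

Orientations are given as a unit quaternion [x, y, z, w].
In Python, from plant import r, eyes gives the robot as it stands.
- The arm moves only by the tool carry_out, never from a script. Its argument "targets" is text: rows parted by semicolons, each of 5 numbers parted by spaces: the opening, from 0 (shut) to 1 (fully open), then the shift along the tool's x, y, z in mm, then the turn about the tool's x in rad. A call has 1 to 20 rows; each row shifts and turns the commanded pose from where the row before left it, along the tool's axes as they then stand; what a row does not reach is not made up. A row lasts 1/12 s, in which the tool goes at most 41.7 mm and 7.16 degrees, less where a joint would pass 70% of its speed; a pose out of reach is approached as far as the arm can. A call is refused whole if a number of a shift passes 41.7 or a number of a turn 0.125, either way. A call with a gripper value outside its range is refused whole. The fingers move at their own pace and stop on an object; "force" is the grip in N (left out, the last holds). Time passes only in rows, so rows that do not move let the fingers close. It gives the time, the measured TCP pose, the force and the opening at its end, in the units of the state.
- r.get_state(): the state, without advancing time (a new reading comes with each control period).
- eyes.snapshot(name): name is "side" or "top"; returns (picture, depth): 420x560x3 uint8, blue, green, red; 420x560 float32, m along the optical axis (not along the pixel's ray), 0 where there is no reading.
- eyes.camera_params(name): a dict with "intrinsics" (3x3 intrinsics, pixels), "dist_coeffs" ([k1, k2, p1, p2, k3] as OpenCV has them; the pictures are not rectified), "rvec" (rotation vector, rad) and "tvec" (3), from world to camera coordinates, as OpenCV has them. Camera axes: x right, y down, z forward; pixel columns grow to the right and rows downward; lengths in m; the calibration is good to about 2 mm. A picture is of the moment at which its call begins. camera_params takes no time and is no camera call.
- r.finish_job(): hands the job in, once; it reports no verdict.
The state is a dict: "clock": time; "q": joint angles; "qd": joint speeds; "joint_torque": joint torques, N m; "tool_pos": TCP position; "eef_rot": TCP orientation; "contact_force": force on the tool from outside, world axes, zero at the start; "moment": the same for the moment, N m; "opening": opening from 0.0 (shut) to 1.0 (fully open).
Only numpy, scipy, OpenCV 4.12 (cv2) and the standard library are available. Lean on these libraries where they do the work, as an engineer would, in place of code of your own. Each camera call takes 0.05 s, during which the arm holds its last target.

## Working session

There is one attempt and no reset: what is moved stays moved. The work goes in short steps, Python scripts to look and compute and a tool call to move; the robot and the scene stay as the last step left them, time stands still between calls to the robot, and variables do not carry over. Pictures are saved under pics/ and viewed, and the job is handed in when it is done.

Besides the shell and the picture viewer there is one more tool, called after "Call:" as name(argument=value, ...) on one line, values as JSON. carry_out: Moves the arm, as the interface text tells. Its arguments: {"type":"object","properties":{"targets":{"type":"string"},"force":{"type":"number"}},"required":["targets"]}

```bash
ls; mkdir -p pics
cat > h.py <<'E'
import numpy as np, cv2, json
from scipy.spatial.transform import Rotation as R
from plant import r, eyes
def cam(n):
    p=eyes.camera_params(n); K=np.array(p["intrinsics"],float);D=np.array(p["dist_coeffs"],float)
    Rm=cv2.Rodrigues(np.array(p["rvec"],float))[0]; t=np.array(p["tvec"],float).ravel()
    return K,D,Rm,t
def ray(n,uv):
    K,D,Rm,t=cam(n); u=cv2.undistortPoints(np.array(uv,float).reshape(-1,1,2),K,D).reshape(-1,2)
    d=np.c_[u,np.ones(len(u))]@Rm; return -Rm.T@t,d
def plane(n,uv,z):
    c,d=ray(n,uv); return c+d*((z-c[2])/d[:,2])[:,None]
def world(n,depth):
    h,w=depth.shape; vv,uu=np.mgrid[:h,:w]
    c,d=ray(n,np.c_[uu.ravel(),vv.ravel()]); return (c+d*depth.reshape(-1,1)).reshape(h,w,3)
def proj(n,P):
    K,D,Rm,t=cam(n); return cv2.projectPoints(np.array(P,float).reshape(-1,1,3),cv2.Rodrigues(Rm)[0],t,K,D)[0].reshape(-1,2)
E
python3 - <<'E'
from h import *
for n in("top","side"):
    im,d=eyes.snapshot(n); cv2.imwrite(f"pics/{n}0.png",im); np.save(f"pics/{n}0.npy",d)
    K,D,Rm,t=cam(n); print(n,K[0,0],D,-Rm.T@t,Rm[2])
s=r.get_state(); print(s, r.tcp_to_tips)
E
```

```text
pics
top 395.16710932360763 [-0.04292602  0.          0.          0.          0.        ] [0.39250897 0.01588852 0.89755299] [ 0.12949992 -0.01013327 -0.99152765]
side 522.5078736278243 [-0.15626635  0.          0.          0.          0.        ] [0.3598809  0.87750512 0.65102171] [ 0.13058296 -0.84612761 -0.51673607]
{'clock': 0.1, 'q': array([ 1.13478   ,  0.68987873, -0.19450537,  1.56622848,  0.15728015,
        0.9024947 , -0.21514309]), 'qd': array([-0.00143803, -0.00207598, -0.00144879, -0.00224156,  0.00156857,
        0.00130578,  0.00056948]), 'joint_torque': array([-2.86162649e-03, -5.28505003e+01, -1.27129152e+00, -1.53837955e+01,
       -5.25495037e-02,  1.99264359e-03,  1.33716799e-05]), 'tool_pos': array([ 0.2827948 , -0.55703428,  0.40400606]), 'eef_rot': array([-0.68751352, -0.16513141,  0.68785789, -0.16403746]), 'contact_force': array([ 0.51016863,  0.15814316, -0.65801177]), 'moment': array([0.03385153, 0.010554  , 0.00738039]), 'opening': 1.002441567538327} 0.166
```

View pics/top0.png

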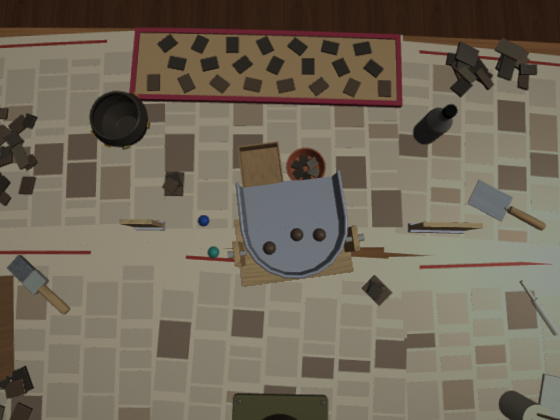

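View pics/side0.png

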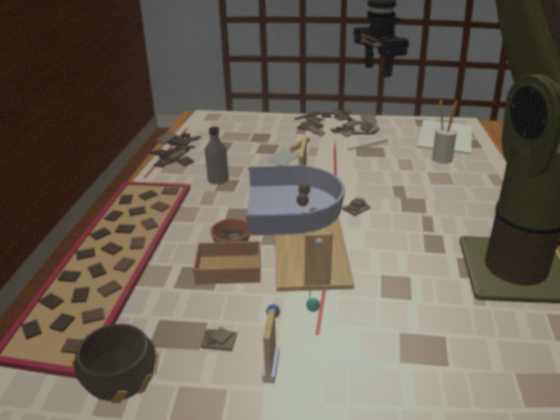

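The top view shows the basin mouth facing up (+x), with the box at (262,165), under the left (+y) half of the lip, and the dish at (306,167). The three brown balls are at (269,248), (297,235) and (319,235). The blue (204,220) and turquoise (213,252) ones are decoys. There are two cards, at (143,225) and (445,228). The right one looks wider, so I'll measure both and check with crops.

Run:
```python
from h import *
im=cv2.imread("pics/top0.png"); d=np.load("pics/top0.npy")
a=cv2.resize(im[190:270,390:500],None,fx=5,fy=5,interpolation=2); cv2.imwrite("pics/cardR.png",a)
b=cv2.resize(im[190:270,100:200],None,fx=5,fy=5,interpolation=2); cv2.imwrite("pics/cardL.png",b)
c=cv2.resize(im[130:300,220:380],None,fx=3.5,fy=3.5,interpolation=2); cv2.imwrite("pics/basin.png",c)
W=world("top",d); np.save("pics/W.npy",W)
for nm,(r0,r1,c0,c1) in dict(R=(195,260,390,500),L=(195,260,100,190)).items():
    P=W[r0:r1,c0:c1].reshape(-1,3); 
    for lo,hi in((.08,.12),(.03,.08),(.01,.03)):
        Q=P[(P[:,2]>lo)&(P[:,2]<hi)]
        if len(Q)<5: print(nm,lo,len(Q));continue
        m=cv2.minAreaRect(Q[:,:2].astype(np.float32)*1000); print(nm,lo,len(Q),m,np.median(Q[:,2]))
for v in range(170,285,8): print(v,np.round(W[v,240:350:10,2]*1000).astype(int))
```

```text
R 0.08 362 ((469.67144775390625, -343.1778259277344), (125.92574310302734, 10.331988334655762), 89.7739486694336) 0.09965132625043499
R 0.03 138 ((469.3497619628906, -342.74200439453125), (125.09207916259766, 9.75076675415039), 89.74465942382812) 0.05543438732196693
R 0.01 185 ((467.658203125, -343.60223388671875), (123.91952514648438, 19.00676727294922), 87.44416809082031) 0.01834370176301181
L 0.08 207 ((461.9876403808594, 304.38629150390625), (10.215123176574707, 66.75616455078125), 0.9762566089630127) 0.09929482918898835
L 0.03 92 ((457.3680114746094, 303.1022644042969), (9.447895050048828, 65.88870239257812), 9.253484725952148) 0.054457992566319724
L 0.01 107 ((461.3686828613281, 303.60992431640625), (18.315895080566406, 65.72819519042969), 1.9562292098999023) 0.01822342760236384
170 [39  2  4  0 26  6 24 18 15  2  0]
178 [  0   1 898   2   2  37   4  18 115 116 158]
186 [135   4 114 116 115 114 114 114 115 114 158]
194 [143 115 115 114 115 117 114 113 116 114 159]
202 [161 116 114 114 116 113 114 114 116 115 147]
210 [161 116 115 116 113 115 114 115 116 116 138]
218 [160 118 114 116 115 115 114 112 113 118 131]
226 [160 115 114 115 116 115 117 114 113 117 128]
234 [ 14 116 117 115 115 131 138 114 142 115 129]
242 [ 72 115 114 135 115 115 115 113 115 115 148]
250 [ 97 160 115 138 113 114 114 112 113 114 159]
258 [120  15 116 117 115 115 115 114 116 141  11]
266 [120  12  12 116 114 113 113 114 141  15  12]
274 [ 12  12  12  12 160 157 140 161  13  10  -1]
282 [ 0 12 12 13  2  1  3 -1  3  3  0]
```

Run:
```python
from h import *
im=cv2.imread("pics/side0.png")
cv2.imwrite("pics/sb.png",cv2.resize(im[120:300,180:380],None,fx=3.5,fy=3.3,interpolation=2))
```

```text
(no output)
```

View pics/cardR.png

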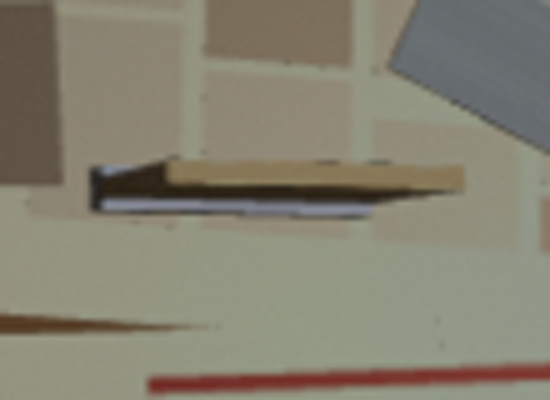

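View pics/basin.png

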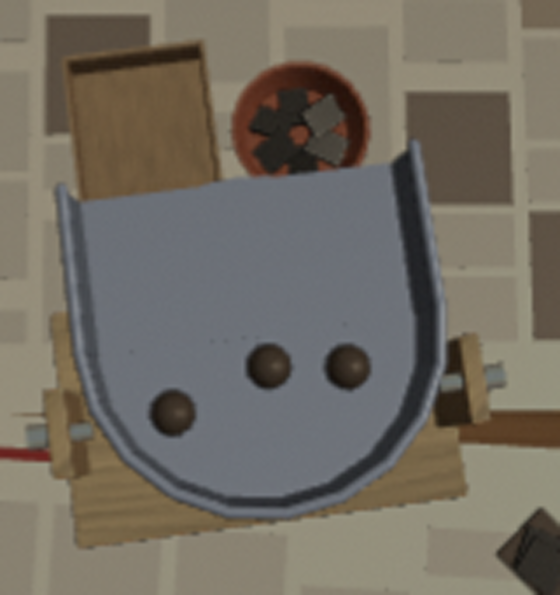

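View pics/sb.png

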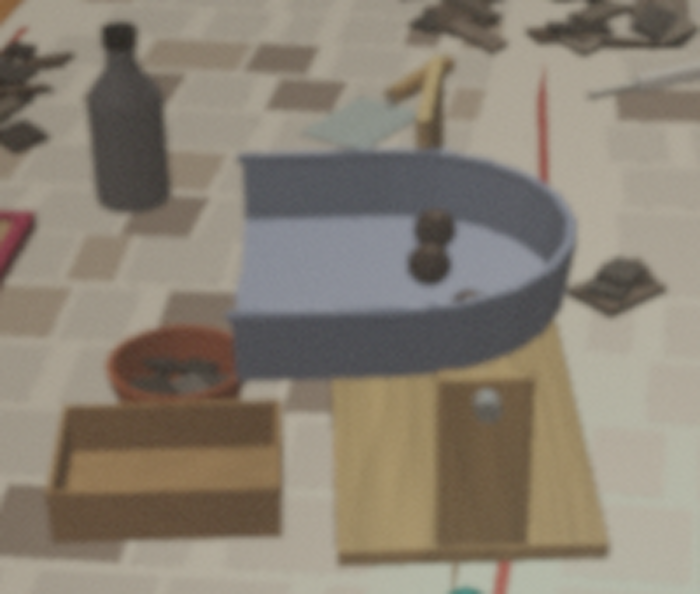

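The right card's plate measures 125.9 mm, so it is the wide one. The left is 66 mm, so it is the decoy. Next I'll measure the lip frame, box and tool axes.

Run:
```python
from h import *
W=np.load("pics/W.npy"); im=cv2.imread("pics/top0.png")
z=W[...,2]; roi=np.zeros(z.shape,bool); roi[165:285,225:365]=1
m=(roi&(abs(z-.115)<.006)).astype(np.uint8)
m=cv2.morphologyEx(m,cv2.MORPH_OPEN,np.ones((3,3)))
# lip: topmost floor pixel for columns
cols=np.arange(250,328); rows=np.array([np.where(m[:,c])[0].min() for c in cols])
P=plane("top",np.c_[cols,rows-.5],.115)
line=cv2.fitLine(P[:,:2].astype(np.float32)*1000,cv2.DIST_HUBER,0,.01,.01).ravel(); print("lipline",line)
ey=line[:2]*np.sign(line[1]); ex=np.array([ey[1],-ey[0]]); p0=line[2:]
Q=plane("top",np.argwhere(m)[:,::-1],.115)[:,:2]*1000
s=(Q-p0)@ey; f=(Q-p0)@ex
for lo in(-10,-20,-30,-40,-50,-60): 
    k=(f<lo)&(f>lo-10); print(lo,np.percentile(s[k],[0,1,99,100]))
k=(f<-5)&(f>-60); a,b=np.percentile(s[k],[.5,99.5]); print("w",b-a)
mid=p0+ey*(a+b)/2; print("lip mid",mid,"yaw",np.arctan2(ex[1],ex[0]))
np.savez("pics/lip.npz",mid=mid,ex=ex,ey=ey)
card=mid-35*ex-20*ey; print("card target",card)
# box rim
B=W[130:200,225:295].reshape(-1,3);B=B[(B[:,2]>.03)&(B[:,2]<.045)]; mr=cv2.minAreaRect((B[:,:2]*1000).astype(np.float32)); print("box rim",mr, (np.array(mr[0])-mid)@np.c_[ex,ey])
for c in [(269,248),(297,235),(319,235)]:
    q=plane("top",[c],.128)[0,:2]*1000; print("ball",(q-mid)@np.c_[ex,ey])
st=r.get_state(); print(np.round(R.from_quat(st["eef_rot"]).as_matrix(),3))
```

```text
lipline [ 1.5205403e-01 -9.8837221e-01  5.4891351e+02 -4.7984877e+00]
-10 [-88.17780625 -86.34375615  93.19273435  94.59615155]
-20 [-87.56747399 -85.97923622  92.97986217  94.83690252]
-30 [-88.04953427 -86.48781171  90.95506272  93.04036044]
-40 [-87.92487831 -85.77213815  92.76441083  94.24355443]
-50 [-88.40819326 -86.56671107  92.87236157  94.72400946]
-60 [-87.80380224 -86.15662495  93.14664145  94.67195378]
w 180.8639325486863
lip mid [548.43780346  -1.70630863] yaw 0.15264614
card target [516.88585491 -26.79564407]
box rim ((606.0946044921875, 41.640262603759766), (94.76236724853516, 126.51709747314453), 10.110483169555664) [63.57740037 34.0755975 ]
ball [-128.33509465   52.86060184]
ball [-110.47373167   -4.41191715]
ball [-116.10423781  -46.97534241]
[[-0.001  0.453 -0.892]
 [ 0.001 -0.892 -0.453]
 [-1.    -0.002  0.   ]]
```

Run:
```python
from h import *
L=np.load("pics/lip.npz"); mid,ex,ey=L["mid"],L["ex"],L["ey"]
F=lambda p:(p[:,:2]*1000-mid)@np.c_[ex,ey]
print(F(plane("top",[(238.6,147.1),(278,142)],.038)))
print("lipcorners top",F(plane("top",[(242.6,187.4),(332,177.4)],.115)))
im=cv2.imread("pics/side0.png")
# side: box near rim corners, lip corners  (crop sb scale 3.5,3.3)
c=lambda x,y:(180+x/3.5,120+y/3.3)
print("side box",F(plane("side",[c(50,492),c(280,487),c(65,405),c(280,402)],.038)))
print("side lip",F(plane("side",[c(247,217),c(237,308)],.115)))
Wd=world("side",np.load("pics/side0.npy")); np.save("pics/Ws.npy",Wd)
P=Wd[90:260,170:400].reshape(-1,3)
d=F(P); 
for (n,P) in(("side",Wd[100:300,170:400].reshape(-1,3)),("top",np.load("pics/W.npy")[130:290,220:360].reshape(-1,3))):
    f=F(P); 
    k=(abs(P[:,2]-.159)<.004)&(f[:,0]>-60)&(f[:,0]<2)
    for s in(1,-1):
        kk=k&(f[:,1]*s>60); print(n,"rim",s,np.percentile(f[kk,1],[2,50,98]),f[kk,0].max())
```

```text
[[106.17013423  93.08248546]
 [106.53042474   4.07340721]]
lipcorners top [[ -0.81157069  90.18863474]
 [ -3.73127935 -91.31565621]]
side box [[106.46016033  94.65947118]
 [-20.74925436  95.16106771]
 [107.83241526   5.05243515]
 [-19.94620726   7.80859371]]
side lip [[ -1.66002064 -94.08759305]
 [  1.10463421  19.65091305]]
side rim 1 [ 93.93230239  98.37883709 101.82498044] 1.4994706645020286
side rim -1 [-101.22826669  -96.82839414  -93.34062051] 1.899916881863619
top rim 1 [ 94.43949     97.58632425 101.20157615] 0.34592630419182646
top rim -1 [-100.10963086  -96.27407579  -93.28147256] 1.406557873397426
```

Lip middle is (548,-2), yaw 0.153. The box spans y +4..95 in the lip frame, which matches its description. Both views agree. The card target is centre (517,-27) at yaw -0.267. First I turn the tool, then move over the wide card.

Call:
carry_out(targets="1 0 0 0 -0.1223;1 0 0 0 -0.1223;1 0 0 0 -0.1223;1 0 0 0 -0.1223;1 0 0 0 -0.1223;1 0 0 0 -0.1223;1 0 0 0 -0.1223;1 0 0 0 -0.1223;1 0 0 0 -0.1223;1 0 23.3 -26.7 0;1 0 23.3 -26.7 0;1 0 23.3 -26.7 0;1 0 23.3 -26.7 0;1 0 23.3 -26.7 0;1 0 23.3 -26.7 0;1 0 23.3 -26.7 0;1 0 23.3 -26.7 0;1 0 0 0 0;1 0 0 0 0", force=40)

```text
clock: 1.68
tool_pos: [0.4711, -0.3413, 0.4046]
eef_rot: [0.499, 0.501, -0.498, 0.501]
contact_force: [-0.2, -0.8, 0.1]
opening: 1.001
```

```bash
cat >> h.py <<'E'
def tool(tx=None,ty=None,tz=None,yaw=None):
    s=r.get_state(); M=R.from_quat(s["eef_rot"]).as_matrix(); p=s["tool_pos"]*1000
    print("t",round(s["clock"],2),"pos",p.round(1),"yaw(y)",np.arctan2(M[1,1],M[0,1]).round(4),"tilt",M[2].round(3),"F",s["contact_force"].round(1),"M",s["moment"].round(2),"op",round(s["opening"],3))
    if tx is not None: print("shift in tool axes",(M.T@(np.array([tx,ty,tz])-p)).round(1))
    if yaw is not None: print("turn",round(-(yaw-np.arctan2(M[1,1],M[0,1])),4))
E
python3 - <<'E'
from h import *
tool(469.5,-343.2,85+147,0.)
im,d=eyes.snapshot("side"); cv2.imwrite("pics/s1.png",im)
E
```

```text
t 1.68 pos [ 471.1 -341.3  404.6] yaw(y) 0.0053 tilt [-1.     0.001 -0.001] F [-0.2 -0.8  0.1] M [-0.03 -0.01  0.01] op 1.001
shift in tool axes [172.6  -1.7   2.1]
turn 0.0053
```

View pics/s1.png

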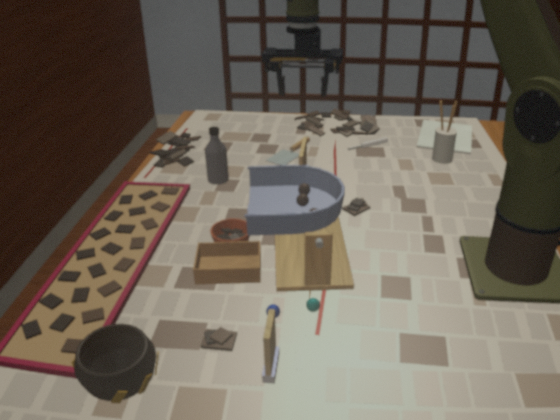

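The gripper hangs at (303,70) in line with the wide card's top at (303,148), so I descend and close.

Call:
carry_out(targets="1 29 -1.7 2.1 0.005;1 29 0 0 0;1 29 0 0 0;1 29 0 0 0;1 29 0 0 0;1 28 0 0 0;1 0 0 0 0;1 0 0 0 0;0 0 0 0 0;0 0 0 0 0;0 0 0 0 0;0 0 0 0 0;0 0 0 0 0;0 0 0 0 0;0 0 0 0 0;0 0 0 0 0;0 0 0 0 0;0 0 0 0 0", force=40)

```text
clock: 3.23
tool_pos: [0.4677, -0.3458, 0.2317]
eef_rot: [-0.501, -0.499, 0.501, -0.499]
contact_force: [-0.0, -0.4, 0.0]
opening: 0.267
```

Run:
```python
from h import *
tool(469.5,-343.2,85+147,0.)
im,d=eyes.snapshot("side"); cv2.imwrite("pics/s2.png",im[60:260,200:400].repeat(3,0).repeat(3,1))
```

```text
t 3.23 pos [ 467.7 -345.8  231.7] yaw(y) -0.0053 tilt [-1.  0.  0.] F [-0.  -0.4  0. ] M [-0.06 -0.09 -0.02] op 0.267
shift in tool axes [-0.3  1.7 -2.6]
turn -0.0053
```

View pics/s2.png

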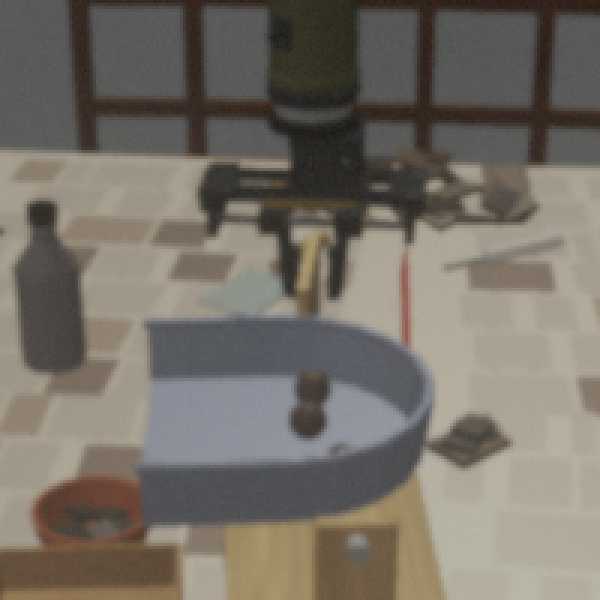

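The fingers straddle the card but are still closing (0.267), so I keep closing.

Call:
carry_out(targets="0 0 0 0 0;0 0 0 0 0;0 0 0 0 0;0 0 0 0 0;0 0 0 0 0;0 0 0 0 0;0 0 0 0 0;0 0 0 0 0", force=40)

```text
clock: 3.95
tool_pos: [0.4677, -0.3459, 0.2317]
eef_rot: [-0.501, -0.499, 0.501, -0.499]
contact_force: [-0.4, -0.3, -1.5]
opening: 0.111
```

Run:
```python
from h import *
tool()
```

```text
t 3.95 pos [ 467.7 -345.9  231.7] yaw(y) -0.0053 tilt [-1. -0.  0.] F [-0.4 -0.3 -1.5] M [-0.07 -0.1   0.08] op 0.111
```

Gripped at 9.8 mm, which is the plate thickness. I lift it 192 mm and turn +0.262.

Call:
carry_out(targets="0 -16 0 0 0;0 -32 0 0 0;0 -32 0 0 0;0 -32 0 0 0;0 -32 0 0 0;0 -32 0 0 0;0 -16 0 0 0;0 0 0 0 0.0873;0 0 0 0 0.0873;0 0 0 0 0.0873;0 0 0 0 0;0 0 0 0 0;0 0 0 0 0", force=40)

```text
clock: 5.03
tool_pos: [0.4676, -0.3457, 0.4236]
eef_rot: [-0.562, -0.43, 0.562, -0.429]
contact_force: [-0.1, 0.7, -1.5]
opening: 0.103
```

Run:
```python
from h import *
tool(516.3,-29.4,422,-.267)
```

```text
t 5.03 pos [ 467.6 -345.7  423.6] yaw(y) -0.2648 tilt [-1. -0. -0.] F [-0.1  0.7 -1.5] M [-0.04 -0.02 -0.02] op 0.103
shift in tool axes [   1.6  -35.8 -318. ]
turn 0.0022
```

Call:
carry_out(targets="0 0 -1.5 -13 0;0 0 -3 -26.5 0;0 0 -3 -26.5 0;0 0 -3 -26.5 0;0 0 -3 -26.5 0;0 0 -3 -26.5 0;0 0 -3 -26.5 0;0 0 -3 -26.5 0;0 0 -3 -26.5 0;0 0 -3 -26.5 0;0 0 -3 -26.5 0;0 0 -3 -26.5 0;0 0 -1.5 -13 0;0 0 0 0 0;0 0 0 0 0;0 0 0 0 0", force=40)

```text
clock: 6.37
tool_pos: [0.5164, -0.031, 0.4235]
eef_rot: [-0.562, -0.429, 0.563, -0.429]
contact_force: [0.3, -0.7, -2.0]
opening: 0.108
```

Run:
```python
from h import *
tool(516.3,-29.4,422,-.267)
for n in("side","top"):
    im,d=eyes.snapshot(n); cv2.imwrite(f"pics/{n}3.png",im); np.save(f"pics/{n}3.npy",d)
a=cv2.imread("pics/side3.png")[60:300,170:400]; b=cv2.imread("pics/top3.png")[120:300,200:380]
cv2.imwrite("pics/c3.png",np.hstack([cv2.resize(a,(400,417)),cv2.resize(b,(400,417))]))
```

```text
t 6.37 pos [516.4 -31.  423.5] yaw(y) -0.2678 tilt [-1.    -0.     0.001] F [ 0.3 -0.7 -2. ] M [-0.07 -0.01  0.01] op 0.108
shift in tool axes [ 1.5 -0.6 -1.5]
turn -0.0008
```

View pics/c3.png

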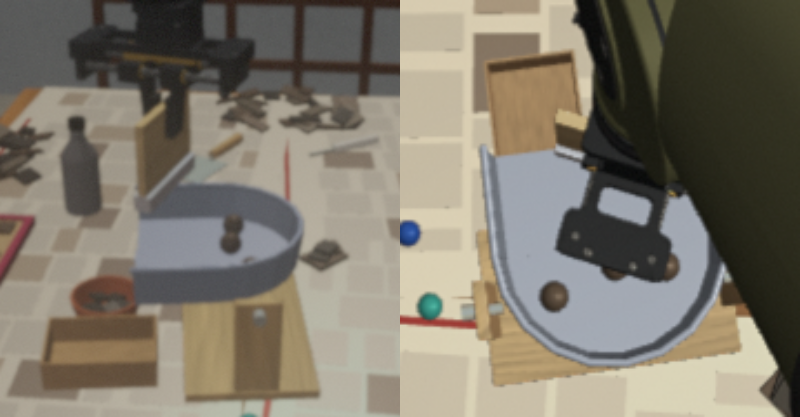

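Run:
```python
from h import *
L=np.load("pics/lip.npz"); mid,ex,ey=L["mid"],L["ex"],L["ey"]
im=cv2.imread("pics/side3.png"); d=np.load("pics/side3.npy"); W=world("side",d)
F=lambda p:(p[...,:2]*1000-mid)@np.c_[ex,ey]
f=F(W); z=W[...,2]*1000
k=(z>180)&(z<300)&(abs(f[...,1]+20)<110)&(abs(f[...,0]+35)<60)
k[:,:170]=0;k[:,400:]=0
hsv=cv2.cvtColor(im,cv2.COLOR_BGR2HSV)
for lo in range(185,300,10):
    kk=k&(z>=lo)&(z<lo+10)
    if kk.sum()>4: print(lo,kk.sum(),"x",np.percentile(f[kk][:,0],[2,50,98]).round(0),"y",np.percentile(f[kk][:,1],[2,50,98]).round(0))
# expected ends
a=.42; 
for s in(1,-1): print("exp end",-35+s*62.5*np.sin(a),-20+s*62.5*np.cos(a))
```

```text
185 28 x [-63. -26.  -3.] y [-66.  19.  34.]
195 163 x [-68. -34.  -2.] y [-73.   1.  37.]
205 236 x [-67. -35.  -4.] y [-75.  -6.  36.]
215 145 x [-65. -35.  -7.] y [-76.  -9.  35.]
225 147 x [-63. -33.  -8.] y [-73.  -6.  34.]
235 152 x [-63. -33.  -6.] y [-74.  -7.  35.]
245 123 x [-63. -30.  -7.] y [-75.   0.  35.]
255 133 x [-64. -29.  -7.] y [-73.   5.  35.]
265 152 x [-64. -33.  -6.] y [-75.  -5.  36.]
275 164 x [-64. -31.  -7.] y [-75.  -6.  35.]
285 240 x [-62. -26.  -9.] y [-71.  -8.  35.]
295 60 x [-58. -37. -13.] y [-32. -18.  -4.]
exp end -9.514971683776867 37.06805876951927
exp end -60.485028316223136 -77.06805876951927
```

The card sits as wanted in the lip frame, with ends at (-8,36) and (-63,-75). I lower it to just above the floor.

Call:
carry_out(targets="0 10 -0.6 -1.5 0;0 16 0 0 0;0 16 0 0 0;0 16 0 0 0;0 10 0 0 0;0 5 0 0 0;0 0 0 0 0;0 0 0 0 0", force=40)

```text
clock: 7.13
tool_pos: [0.5168, -0.0288, 0.351]
eef_rot: [0.562, 0.429, -0.562, 0.429]
contact_force: [-0.9, 0.7, -1.5]
opening: 0.112
```

```bash
cat >> h.py <<'E'
def look(tag):
    for n in("side","top"):
        im,d=eyes.snapshot(n); cv2.imwrite(f"pics/{n}{tag}.png",im); np.save(f"pics/{n}{tag}.npy",d)
    a=cv2.imread(f"pics/side{tag}.png")[60:300,170:400]; b=cv2.imread(f"pics/top{tag}.png")[120:300,200:380]
    cv2.imwrite(f"pics/c{tag}.png",np.hstack([cv2.resize(a,(400,417)),cv2.resize(b,(400,417))]))
    L=np.load("pics/lip.npz"); mid,ex,ey=L["mid"],L["ex"],L["ey"]
    # tilt: outer face rim of near (+y) wall, top view and side
    for n in("side","top"):
        W=world(n,np.load(f"pics/{n}{tag}.npy")); f=(W[...,:2]*1000-mid)@np.c_[ex,ey]; z=W[...,2]*1000
        k=(f[...,1]>93)&(f[...,1]<102)&(f[...,0]>-90)&(f[...,0]<0)&(z>80)
        X=f[k][:,0];Z=z[k]; xs=[];zs=[]
        for lo in range(-90,0,6):
            q=(X>=lo)&(X<lo+6)
            if q.sum()>5: xs.append(lo+3);zs.append(np.percentile(Z[q],92))
        if len(xs)>4: print(n,"rim slope",np.arctan(np.polyfit(xs,zs,1)).round(3)[0],"z",np.round(zs[-3:],0))
E
python3 - <<'E'
from h import *
tool(516.3,-29.4,348,-.267)
look("4")
E
```

```text
t 7.13 pos [516.8 -28.8 351. ] yaw(y) -0.2677 tilt [-1.  0.  0.] F [-0.9  0.7 -1.5] M [ 0.02 -0.08  0.03] op 0.112
shift in tool axes [ 3.  -0.4  0.7]
turn -0.0007
side rim slope 0.005 z [160. 159. 160.]
top rim slope 0.009 z [161. 162. 162.]
```

View pics/c4.png

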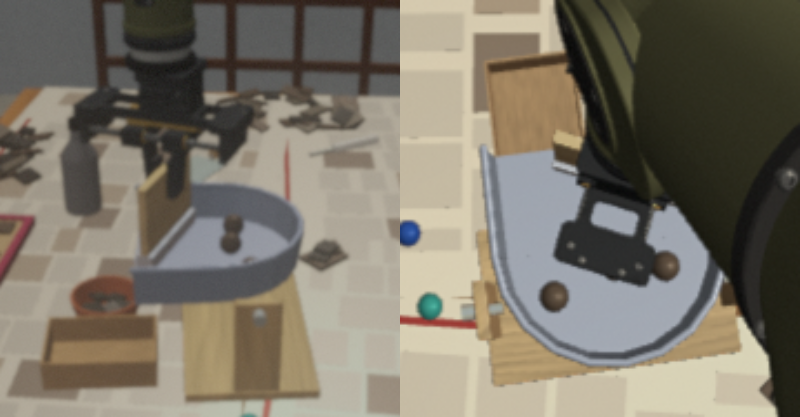

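Basin is level, balls undisturbed, and the foot is about 4 mm off the floor inside the mouth. I start tipping gently.

Call:
carry_out(targets="0 1.5 0 0 0;0 1.5 0 0 0;0 1.5 0 0 0;0 1 0 0 0;0 1 0 0 0;0 1 0 0 0;0 1 0 0 0;0 1 0 0 0;0 1 0 0 0;0 1 0 0 0;0 1 0 0 0;0 1 0 0 0;0 1 0 0 0;0 1 0 0 0;0 1 0 0 0;0 1 0 0 0", force=40)

```text
clock: 8.57
tool_pos: [0.5165, -0.0286, 0.3331]
eef_rot: [-0.562, -0.429, 0.562, -0.429]
contact_force: [0.9, -0.1, 1.4]
opening: 0.109
```

Run:
```python
from h import *
tool()
look("5")
```

```text
t 8.57 pos [516.5 -28.6 333.1] yaw(y) -0.2674 tilt [-1. -0.  0.] F [ 0.9 -0.1  1.4] M [-0.1  0.1  0. ] op 0.109
side rim slope -0.207 z [137. 136. 135.]
top rim slope -0.216 z [138. 136. 134.]
```

View pics/c5.png

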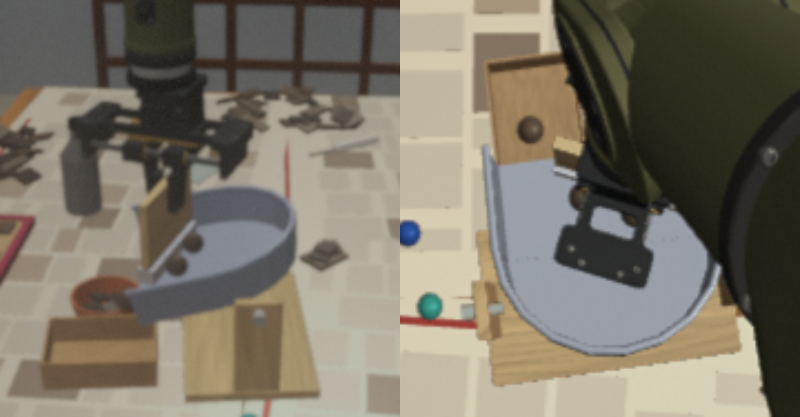

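At tilt 0.21 one ball lies in the box at (531,130), and two are behind the card. I keep pressing towards 0.37.

Call:
carry_out(targets="0 1 0 0 0;0 1 0 0 0;0 1 0 0 0;0 1 0 0 0;0 1 0 0 0;0 1 0 0 0;0 1 0 0 0;0 1 0 0 0;0 1 0 0 0;0 1 0 0 0;0 1 0 0 0;0 0 0 0 0;0 0 0 0 0;0 0 0 0 0;0 0 0 0 0", force=40)

```text
clock: 9.92
tool_pos: [0.5167, -0.0285, 0.3223]
eef_rot: [0.562, 0.429, -0.562, 0.429]
contact_force: [-0.7, -0.4, 2.3]
opening: 0.107
```

Run:
```python
from h import *
tool()
look("6")
```

```text
t 9.92 pos [516.7 -28.5 322.3] yaw(y) -0.2671 tilt [-1.  0. -0.] F [-0.7 -0.4  2.3] M [-0.24 -0.01  0.02] op 0.107
side rim slope -0.361 z [119. 118. 115.]
top rim slope -0.372 z [119. 118. 115.]
```

View pics/c6.png

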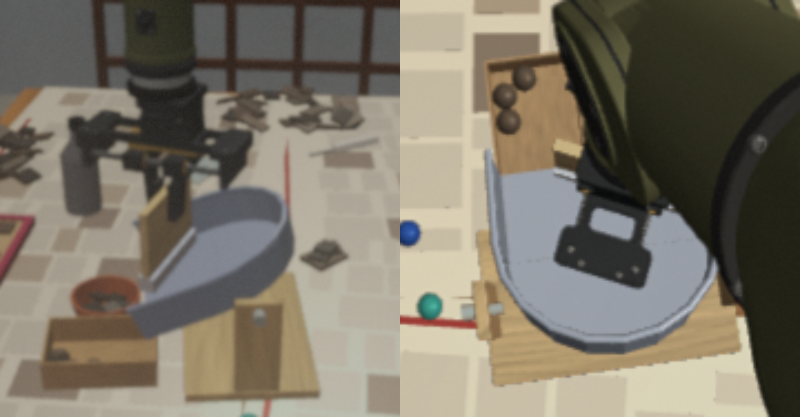

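All three balls are in the box at (524,78), (504,96) and (508,121), with tilt about 0.37. I lift slowly while the basin returns, then raise the card clear.

Call:
carry_out(targets="0 -2 0 0 0;0 -3 0 0 0;0 -3 0 0 0;0 -3 0 0 0;0 -3 0 0 0;0 -3 0 0 0;0 -3 0 0 0;0 -3 0 0 0;0 -3 0 0 0;0 -4 0 0 0;0 -8 0 0 0;0 -12 0 0 0;0 -16 0 0 0;0 -16 0 0 0;0 -14 0 0 0;0 -6 0 0 0;0 0 0 0 0;0 0 0 0 0", force=40)

```text
clock: 11.52
tool_pos: [0.5164, -0.0286, 0.4241]
eef_rot: [-0.562, -0.429, 0.562, -0.429]
contact_force: [-0.4, -0.1, -0.6]
opening: 0.106
```

Run:
```python
from h import *
tool(467.7,-346,423,0.)
look("7")
```

```text
t 11.52 pos [516.4 -28.6 424.1] yaw(y) -0.2674 tilt [-1. -0.  0.] F [-0.4 -0.1 -0.6] M [-0.06 -0.03 -0.06] op 0.106
shift in tool axes [  1.2  36.9 319. ]
turn -0.2674
side rim slope 0.011 z [160. 161. 160.]
top rim slope -0.005 z [161. 161. 162.]
```

View pics/c7.png

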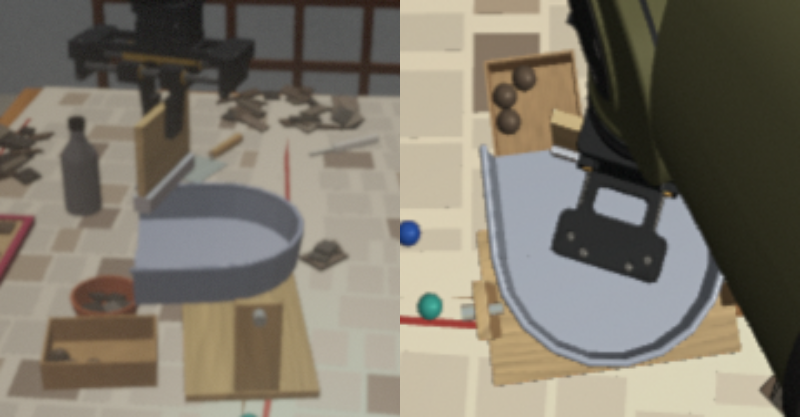

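The basin is back level with the balls in the box. I carry the card back to its old place.

Call:
carry_out(targets="0 0 1.5 13 0;0 0 3 26.5 0;0 0 3 26.5 0;0 0 3 26.5 0;0 0 3 26.5 0;0 0 3 26.5 0;0 0 3 26.5 0;0 0 3 26.5 0;0 0 3 26.5 0;0 0 3 26.5 0;0 0 3 26.5 0;0 0 3 26.5 0;0 0 1.5 13 0;0 0 0 0 -0.0873;0 0 0 0 -0.0873;0 0 0 0 -0.0873;0 0 0 0 0;0 0 0 0 0;0 0 0 0 0", force=40)

```text
clock: 13.2
tool_pos: [0.4676, -0.3438, 0.4238]
eef_rot: [0.502, 0.499, -0.502, 0.498]
contact_force: [-1.3, -0.1, -1.8]
opening: 0.112
```

Run:
```python
from h import *
tool(467.7,-346,231.7,0.)
im,d=eyes.snapshot("side"); W=world("side",d); z=W[...,2]*1000;x=W[...,0]*1000;y=W[...,1]*1000
cv2.imwrite("pics/s8.png",im[20:200,220:400].repeat(3,0).repeat(3,1))
k=(abs(x-468)<14)&(abs(y+346)<75)&(z>170)&(z<230)
for lo in range(-420,-270,15):
    q=k&(y>=lo)&(y<lo+15)
    if q.sum()>3: print(lo,q.sum(),np.percentile(z[q],[2,10]).round(1))
```

```text
t 13.2 pos [ 467.6 -343.8  423.8] yaw(y) -0.0067 tilt [-1.    -0.001 -0.001] F [-1.3 -0.1 -1.8] M [-0.02 -0.03  0.01] op 0.112
shift in tool axes [192.1   0.2   2.4]
turn -0.0067
-405 14 [202.6 205.5]
-390 5 [210.7 210.8]
-375 17 [196.5 199.4]
-360 12 [195.5 199.5]
-345 9 [200.7 207.1]
-330 19 [194.5 199. ]
-315 8 [209.6 209.9]
-300 30 [196.3 202.5]
-285 86 [192.9 195.1]
```

View pics/s8.png

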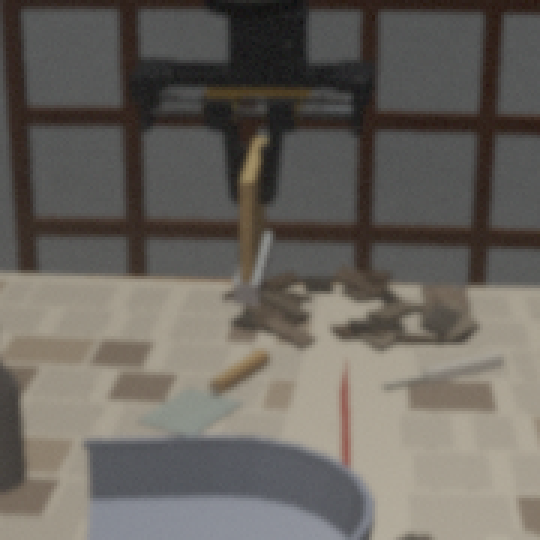

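Call:
carry_out(targets="0 16 0 0 -0.007;0 32 0 0 0;0 32 0 0 0;0 32 0 0 0;0 32 0 0 0;0 26 0 0 0;0 12 0 0 0;0 5 0 0 0;0 1.2 0 0 0;0 1 0 0 0;0 1 0 0 0;0 1 0 0 0;0 1 0 0 0;0 0 0 0 0;0 0 0 0 0", force=25)

```text
clock: 14.5
tool_pos: [0.4676, -0.3444, 0.2324]
eef_rot: [0.5, 0.5, -0.5, 0.501]
contact_force: [0.1, 0.3, -1.2]
opening: 0.11
```

Run:
```python
from h import *
tool(467.7,-346,231.7,0.)
im,d=eyes.snapshot("side"); cv2.imwrite("pics/s9.png",im[60:240,220:400].repeat(3,0).repeat(3,1))
```

```text
t 14.5 pos [ 467.6 -344.4  232.4] yaw(y) 0.0015 tilt [-1.     0.001  0.   ] F [ 0.1  0.3 -1.2] M [-0.02 -0.09  0.01] op 0.11
shift in tool axes [0.7 0.1 1.6]
turn 0.0015
```

View pics/s9.png

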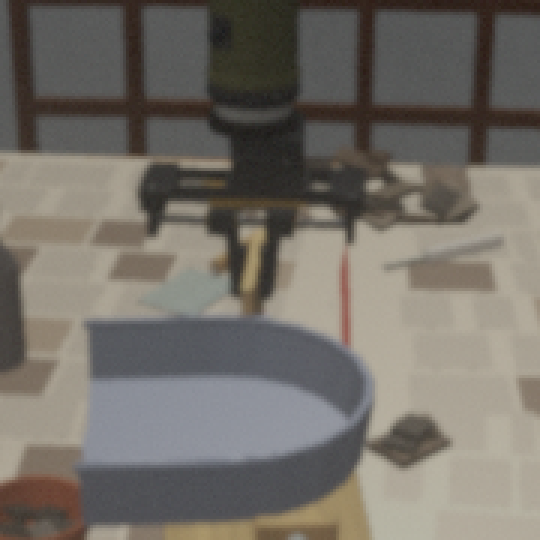

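No table contact yet; lower in small steps.

Call:
carry_out(targets="0 0.5 0 0 0;0 0.5 0 0 0;0 0.5 0 0 0;0 0 0 0 0;0 0 0 0 0", force=25)

```text
clock: 14.97
tool_pos: [0.4678, -0.3442, 0.2314]
eef_rot: [0.5, 0.5, -0.5, 0.501]
contact_force: [-1.4, 1.1, 7.0]
opening: 0.114
```

Contact at 7 N, so I open the gripper and retreat.

Call:
carry_out(targets="0.3 0 0 0 0;0.3 0 0 0 0;0.6 0 0 0 0;1 0 0 0 0;1 0 0 0 0;1 0 0 0 0;1 0 0 0 0;1 0 0 0 0;1 0 0 0 0;1 0 0 0 0;1 0 0 0 0;1 0 0 0 0;1 0 0 0 0;1 0 0 0 0;1 0 0 0 0;1 0 0 0 0", force=25)

```text
clock: 16.3
tool_pos: [0.4675, -0.3442, 0.2305]
eef_rot: [0.5, 0.5, -0.5, 0.5]
contact_force: [-0.2, 0.5, 0.1]
opening: 1.002
```

Call:
carry_out(targets="1 -5 0 0 0;1 -15 0 0 0;1 -30 0 0 0;1 -35 0 0 0;1 -35 0 0 0;1 -35 0 0 0;1 -30 0 0 0;1 -15 0 0 0;1 0 -20 25 0;1 0 -20 25 0;1 0 -20 25 0;1 0 -20 25 0;1 0 -20 25 0;1 0 -20 25 0;1 0 -20 25 0;1 0 0 0 0;1 0 0 0 0")

```text
clock: 17.72
tool_pos: [0.3258, -0.521, 0.4304]
eef_rot: [-0.5, -0.499, 0.501, -0.499]
contact_force: [0.8, 0.3, 0.0]
opening: 1.001
```

Run:
```python
from h import *
tool()
im,d=eyes.snapshot("top"); cv2.imwrite("pics/t10.png",im); W=world("top",d)
P=W[195:260,390:500].reshape(-1,3)
for lo,hi in((.08,.12),(.01,.03)):
    Q=P[(P[:,2]>lo)&(P[:,2]<hi)]; print(lo,cv2.minAreaRect(Q[:,:2].astype(np.float32)*1000),np.percentile(Q[:,2],[5,50,95]))
im,d=eyes.snapshot("side"); cv2.imwrite("pics/s10.png",im)
```

```text
t 17.72 pos [ 325.8 -521.   430.4] yaw(y) -0.0031 tilt [-1.    -0.001  0.   ] F [0.8 0.3 0. ] M [ 0.03 -0.12  0.03] op 1.001
0.08 ((466.14215087890625, -341.22344970703125), (125.3727798461914, 10.58359432220459), 89.92255401611328) [0.0856929  0.09982769 0.10206468]
0.01 ((465.1353759765625, -342.5649719238281), (124.18341827392578, 18.39381980895996), 89.53347778320312) [0.01386688 0.01827823 0.02679972]
```

View pics/t10.png

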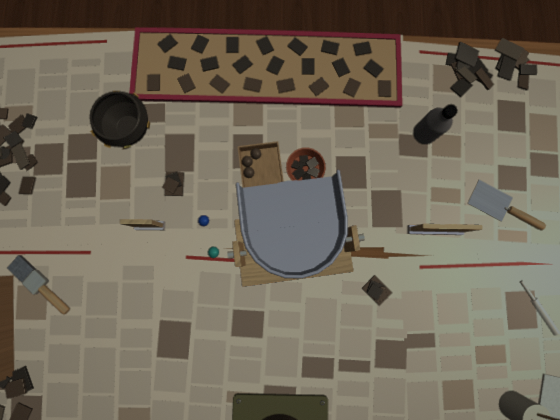

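View pics/s10.png

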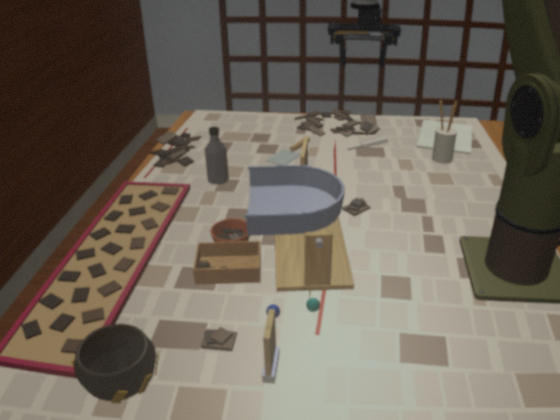

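The three balls are in the box at (255,153), (247,160) and (249,172). The basin is empty and level, and the card stands upright at (445,228) with its top at 100 mm. The arm is clear.

```bash
python3 -c "
from h import *
print(r.finish_job())"
```

```text
the job is handed in; nothing more can be done
None
```

All three clay balls are in the cardboard box, and the job was handed in at about 18 s of the 54 s allowed.

- **Tipping:** I gripped the 125 mm card, set it upright across the basin's mouth at a slant of about 0.42 rad with the gap on the box side, and pressed the basin down to about 0.37 rad. The balls ran out through the gap into the box.
- **Afterwards:** I lifted the card off slowly, the basin swung back, and I put the card back on its foot where it had started.

**Last checks:** In the final pictures the three brown balls are in the box, and the basin is empty and back at rest. No ball is in the dish of sherds. The card stands upright, with its top at about 100 mm, plate and foot in line to about 1–2 mm. The arm was well clear and touching nothing. The largest force I read was about 7 N, when setting the card down. No check failed. The one disagreement was an early depth-based estimate of the box's position, 16 mm off sideways; rays from both cameras then placed the box as the task describes.

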